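# Load the smoker tin with wood chunks

## Robot

A 6-joint arm with a two-finger parallel gripper is mounted at the origin on the work surface. World frame = base frame: x ahead of the robot, y to its left, z up, the work surface at z = 0. Lengths are in m, angles in degrees, forces in N, time in s.
With the tool pointing down it reaches from about 0.35 to 0.875 m from the base axis. Payload 4.2 kg.
Tool frame: the origin (TCP) lies between the finger pads; the fingertips stand 25 mm ahead of it and the grasp point (between the pads) lies 6 mm ahead of it (r.tips_ahead is the distance from the TCP to the fingertips, in m); z points along the fingers, y is the direction in which the jaws open and shut (so a half turn about z gives the same grasp; the last joint's range is limited). The gripper opens to 87 mm and grips with 3 to 60 N. Pads are 19 mm wide; open, the fingers measure 117 mm over their backs; the gripper's body (75 mm by 190 mm) begins 51 mm behind the grasp point.
Start: joints at [88.499, 22.042, 0.453, 0, -68.411, -14.817], TCP at [0.176, 0.6, 0.248] pointing down, gripper open.
Joint ranges: [-179.83, 179.83], [-69.29, 118.12], [-61.27, 80.66], [-181.25, 117.63], [-171.15, -9.14], [-177.46, 177.46]. Speed limits (degrees/s): [159.86, 159.86, 180, 180, 180, 180].

## Interface

Orientations are given as a 3x3 rotation matrix whose columns are the frame's x, y, z axes.
In Python, from station import r, vision, finish_job gives the robot as it stands.
- The arm moves only by the shell command python3 -m jog 'ROWS'. ROWS is a JSON object of lists of equal length, an entry for each row: "rot": the turn, a rotation vector about the world's x, y, z in degrees, a list of three; "delta_pos": the shift along the world's x, y, z in mm, a list of three; "grip": the opening in per cent of the stroke, from 0 (shut) to 100 (fully open). A call has 1 to 10 rows; each row shifts and turns the commanded pose from where the row before left it; what a row does not reach is not made up. A row lasts 1/12 s, in which the tool goes at most 41.7 mm and 7.16 degrees, less where a joint would pass 70% of its speed; a pose out of reach is approached as far as the arm can. A call with a gripper value outside its range is refused whole. The fingers move at their own pace and stop on an object; the grip force is fixed at half the most. Time passes only in rows, so rows that do not move let the fingers close. It gives the time, the measured TCP pose, the force and the opening at its end, in the units of the state.
- r.sense(): the state, without advancing time (a new reading comes with each control period).
- vision.capture(name): name is "scene" or "top" or "wrist"; returns a dict with "frame" (384x512x3 uint8, red, green, blue), "K" (3x3 intrinsics, pixels), "xyz" and "orientation" of the camera in the world. Camera axes: x right, y up, looking along -z (the intrinsics and any distortion apply to the point x, -y, -z); pixel columns grow to the right and rows downward; lengths in m; the calibration is good to about 2 mm. A picture is of the moment at which its call begins. There is no depth.
- finish_job(): hands the job in, once; it reports no verdict.
The state is a dict: "time_s": time; "joints": joint angles; "joint_velocities": joint speeds; "effort": joint torques, N m; "tcp_pos": TCP position; "ee_rot": TCP orientation; "wrist_force": force on the tool from outside, world axes, zero at the start; "moment": the same for the moment, N m; "gripper_width": opening from 0.0 (shut) to 1.0 (fully open).
Only numpy, scipy, OpenCV 4.12 (cv2) and the standard library are available. Lean on these libraries where they do the work, as an engineer would, in place of code of your own. Each camera call takes 0.05 s, during which the arm holds its last target. There are 200 camera calls.

## Task

Pick up the hand scoop, scoop wood chunks out of the long steel tray and tip at least three of them into the open smoker tin; any you do not use stay in the tray. Then stand the empty scoop upright on the bare planks again and let go. Only the scoop may touch the chunks, never the gripper or the arm, and leave the canister, funnel, plate and lighter where they are.

Things in the scene. Friction and masses are not known exactly. Their poses are not given: they have to be found in the camera images.
- scoop: Aluminium scoop standing on its flat underside. Origin: centre of the pan's underside; x to the open front, z up. Pan 90 long (x -45 to 45), 84 wide outside; floor 1.6, side walls 3 thick and 28 high, back wall 4 thick, 40 high. Dark wooden handle: flat bar 20 thick (along y), 26 wide, 100 long, from x -56 z 24 behind the back wall, leaning back 15 degrees to x -82 z 121 (mm). About 140 g.
- scoop_grip (a point): Point in the middle of the scoop handle's thickness, 27 mm below its top end: at x -75, y 0, z 96 mm in the scoop's frame; same axes as the scoop. Pinch across y here.
- scoop_lip (a point): Middle of the front edge of the scoop's pan, at its underside: x 45 mm in the scoop's frame; same axes as the scoop.
- tray: Fixed long narrow steel tray with the chunks. Origin: centre of its underside; x along its length. Inner floor at z 6 mm, from x -107 (upright end wall) to x 106 mm, where the far end slopes up outward at 50 degrees to x 135. Inside 95 mm wide (y -47 to 47); side walls 3 mm thick; walls reach z 36. Chunks lie in the +x half; the -x half is free.
- smoker_tin: Fixed round dark steel smoker tin, open at the top, 140 mm across outside, 46 mm high, wall and floor 3 mm. Origin: centre of its underside.
- smoker_tin_mouth (a point): Centre of the open mouth of the smoker tin, at rim height (46 mm above the shelf).
- chunk0: Chunk of smoking wood: a barrel-shaped stub of branch, 24 to 26 mm across and 22 to 24 mm long, about 12 g. Origin: centre of one flat end, z along its length. All five are alike.
- chunk1: Chunk of smoking wood: a barrel-shaped stub of branch, 24 to 26 mm across and 22 to 24 mm long, about 12 g. Origin: centre of one flat end, z along its length. All five are alike.
- chunk2: Chunk of smoking wood: a barrel-shaped stub of branch, 24 to 26 mm across and 22 to 24 mm long, about 12 g. Origin: centre of one flat end, z along its length. All five are alike.
- chunk3: Chunk of smoking wood: a barrel-shaped stub of branch, 24 to 26 mm across and 22 to 24 mm long, about 12 g. Origin: centre of one flat end, z along its length. All five are alike.
- chunk4: Chunk of smoking wood: a barrel-shaped stub of branch, 24 to 26 mm across and 22 to 24 mm long, about 12 g. Origin: centre of one flat end, z along its length. All five are alike.
- canister: Closed steel canister with screw lid, 88 mm across, 118 mm high. Bystander. Origin: centre of its underside.
- funnel: Red plastic funnel standing on its wide mouth, 96 mm across, 95 mm high. Bystander. Origin: centre of its underside.
- plate: White side plate, 170 mm across, 18 mm high. Bystander. Origin: centre of its underside.
- lighter: Black grill lighter lying flat, x from -105 mm (handle end) to +114 mm (tip), 22 mm wide, 23 mm high. Bystander. Origin: on its underside, near the front of the handle.

How it is judged (in metres and radians):
On the way, in this order (a step that is already met when the one before it is completed fails the run):
1. the scoop carries at least one chunk, lifted 40 mm or more above the shelf (height (world z) of scoop above 0.04 m and ((x of chunk0 in the frame of scoop between -0.045 and 0.047 m and y of chunk0 in the frame of scoop between -0.042 and 0.042 m and z of chunk0 in the frame of scoop between -0.005 and 0.05 m) or (x of chunk1 in the frame of scoop between -0.045 and 0.047 m and y of chunk1 in the frame of scoop between -0.042 and 0.042 m and z of chunk1 in the frame of scoop between -0.005 and 0.05 m) or (x of chunk2 in the frame of scoop between -0.045 and 0.047 m and y of chunk2 in the frame of scoop between -0.042 and 0.042 m and z of chunk2 in the frame of scoop between -0.005 and 0.05 m) or (x of chunk3 in the frame of scoop between -0.045 and 0.047 m and y of chunk3 in the frame of scoop between -0.042 and 0.042 m and z of chunk3 in the frame of scoop between -0.005 and 0.05 m) or (x of chunk4 in the frame of scoop between -0.045 and 0.047 m and y of chunk4 in the frame of scoop between -0.042 and 0.042 m and z of chunk4 in the frame of scoop between -0.005 and 0.05 m))), for 0.2 s.
2. at least three chunks lie in the smoker tin ((((horizontal distance between chunk0 and smoker_tin below 0.068 m and height (world z) of chunk0 below 0.058 m) and (horizontal distance between chunk1 and smoker_tin below 0.068 m and height (world z) of chunk1 below 0.058 m) and (horizontal distance between chunk2 and smoker_tin below 0.068 m and height (world z) of chunk2 below 0.058 m)) or ((horizontal distance between chunk0 and smoker_tin below 0.068 m and height (world z) of chunk0 below 0.058 m) and (horizontal distance between chunk1 and smoker_tin below 0.068 m and height (world z) of chunk1 below 0.058 m) and (horizontal distance between chunk3 and smoker_tin below 0.068 m and height (world z) of chunk3 below 0.058 m)) or ((horizontal distance between chunk0 and smoker_tin below 0.068 m and height (world z) of chunk0 below 0.058 m) and (horizontal distance between chunk1 and smoker_tin below 0.068 m and height (world z) of chunk1 below 0.058 m) and (horizontal distance between chunk4 and smoker_tin below 0.068 m and height (world z) of chunk4 below 0.058 m)) or ((horizontal distance between chunk0 and smoker_tin below 0.068 m and height (world z) of chunk0 below 0.058 m) and (horizontal distance between chunk2 and smoker_tin below 0.068 m and height (world z) of chunk2 below 0.058 m) and (horizontal distance between chunk3 and smoker_tin below 0.068 m and height (world z) of chunk3 below 0.058 m)) or ((horizontal distance between chunk0 and smoker_tin below 0.068 m and height (world z) of chunk0 below 0.058 m) and (horizontal distance between chunk2 and smoker_tin below 0.068 m and height (world z) of chunk2 below 0.058 m) and (horizontal distance between chunk4 and smoker_tin below 0.068 m and height (world z) of chunk4 below 0.058 m)) or ((horizontal distance between chunk0 and smoker_tin below 0.068 m and height (world z) of chunk0 below 0.058 m) and (horizontal distance between chunk3 and smoker_tin below 0.068 m and height (world z) of chunk3 below 0.058 m) and (horizontal distance between chunk4 and smoker_tin below 0.068 m and height (world z) of chunk4 below 0.058 m)) or ((horizontal distance between chunk1 and smoker_tin below 0.068 m and height (world z) of chunk1 below 0.058 m) and (horizontal distance between chunk2 and smoker_tin below 0.068 m and height (world z) of chunk2 below 0.058 m) and (horizontal distance between chunk3 and smoker_tin below 0.068 m and height (world z) of chunk3 below 0.058 m)) or ((horizontal distance between chunk1 and smoker_tin below 0.068 m and height (world z) of chunk1 below 0.058 m) and (horizontal distance between chunk2 and smoker_tin below 0.068 m and height (world z) of chunk2 below 0.058 m) and (horizontal distance between chunk4 and smoker_tin below 0.068 m and height (world z) of chunk4 below 0.058 m)) or ((horizontal distance between chunk1 and smoker_tin below 0.068 m and height (world z) of chunk1 below 0.058 m) and (horizontal distance between chunk3 and smoker_tin below 0.068 m and height (world z) of chunk3 below 0.058 m) and (horizontal distance between chunk4 and smoker_tin below 0.068 m and height (world z) of chunk4 below 0.058 m)) or ((horizontal distance between chunk2 and smoker_tin below 0.068 m and height (world z) of chunk2 below 0.058 m) and (horizontal distance between chunk3 and smoker_tin below 0.068 m and height (world z) of chunk3 below 0.058 m) and (horizontal distance between chunk4 and smoker_tin below 0.068 m and height (world z) of chunk4 below 0.058 m)))), for 0.2 s.
At the end, for the whole second after the job is handed in: At least three of the five chunks lie in the smoker tin and each of the others is in the tray (or in the tin too), all at rest (under 30 mm/s). The scoop stands upright (within 0.1 rad) with its underside on the planks (within 3 mm), at rest ((((horizontal distance between chunk0 and smoker_tin below 0.068 m and height (world z) of chunk0 below 0.058 m) and (horizontal distance between chunk1 and smoker_tin below 0.068 m and height (world z) of chunk1 below 0.058 m) and (horizontal distance between chunk2 and smoker_tin below 0.068 m and height (world z) of chunk2 below 0.058 m)) or ((horizontal distance between chunk0 and smoker_tin below 0.068 m and height (world z) of chunk0 below 0.058 m) and (horizontal distance between chunk1 and smoker_tin below 0.068 m and height (world z) of chunk1 below 0.058 m) and (horizontal distance between chunk3 and smoker_tin below 0.068 m and height (world z) of chunk3 below 0.058 m)) or ((horizontal distance between chunk0 and smoker_tin below 0.068 m and height (world z) of chunk0 below 0.058 m) and (horizontal distance between chunk1 and smoker_tin below 0.068 m and height (world z) of chunk1 below 0.058 m) and (horizontal distance between chunk4 and smoker_tin below 0.068 m and height (world z) of chunk4 below 0.058 m)) or ((horizontal distance between chunk0 and smoker_tin below 0.068 m and height (world z) of chunk0 below 0.058 m) and (horizontal distance between chunk2 and smoker_tin below 0.068 m and height (world z) of chunk2 below 0.058 m) and (horizontal distance between chunk3 and smoker_tin below 0.068 m and height (world z) of chunk3 below 0.058 m)) or ((horizontal distance between chunk0 and smoker_tin below 0.068 m and height (world z) of chunk0 below 0.058 m) and (horizontal distance between chunk2 and smoker_tin below 0.068 m and height (world z) of chunk2 below 0.058 m) and (horizontal distance between chunk4 and smoker_tin below 0.068 m and height (world z) of chunk4 below 0.058 m)) or ((horizontal distance between chunk0 and smoker_tin below 0.068 m and height (world z) of chunk0 below 0.058 m) and (horizontal distance between chunk3 and smoker_tin below 0.068 m and height (world z) of chunk3 below 0.058 m) and (horizontal distance between chunk4 and smoker_tin below 0.068 m and height (world z) of chunk4 below 0.058 m)) or ((horizontal distance between chunk1 and smoker_tin below 0.068 m and height (world z) of chunk1 below 0.058 m) and (horizontal distance between chunk2 and smoker_tin below 0.068 m and height (world z) of chunk2 below 0.058 m) and (horizontal distance between chunk3 and smoker_tin below 0.068 m and height (world z) of chunk3 below 0.058 m)) or ((horizontal distance between chunk1 and smoker_tin below 0.068 m and height (world z) of chunk1 below 0.058 m) and (horizontal distance between chunk2 and smoker_tin below 0.068 m and height (world z) of chunk2 below 0.058 m) and (horizontal distance between chunk4 and smoker_tin below 0.068 m and height (world z) of chunk4 below 0.058 m)) or ((horizontal distance between chunk1 and smoker_tin below 0.068 m and height (world z) of chunk1 below 0.058 m) and (horizontal distance between chunk3 and smoker_tin below 0.068 m and height (world z) of chunk3 below 0.058 m) and (horizontal distance between chunk4 and smoker_tin below 0.068 m and height (world z) of chunk4 below 0.058 m)) or ((horizontal distance between chunk2 and smoker_tin below 0.068 m and height (world z) of chunk2 below 0.058 m) and (horizontal distance between chunk3 and smoker_tin below 0.068 m and height (world z) of chunk3 below 0.058 m) and (horizontal distance between chunk4 and smoker_tin below 0.068 m and height (world z) of chunk4 below 0.058 m))) and ((horizontal distance between chunk0 and smoker_tin below 0.068 m and height (world z) of chunk0 below 0.058 m) or (x of chunk0 in the frame of tray between -0.11 and 0.137 m and y of chunk0 in the frame of tray between -0.05 and 0.05 m and z of chunk0 in the frame of tray between 0 and 0.06 m)) and ((horizontal distance between chunk1 and smoker_tin below 0.068 m and height (world z) of chunk1 below 0.058 m) or (x of chunk1 in the frame of tray between -0.11 and 0.137 m and y of chunk1 in the frame of tray between -0.05 and 0.05 m and z of chunk1 in the frame of tray between 0 and 0.06 m)) and ((horizontal distance between chunk2 and smoker_tin below 0.068 m and height (world z) of chunk2 below 0.058 m) or (x of chunk2 in the frame of tray between -0.11 and 0.137 m and y of chunk2 in the frame of tray between -0.05 and 0.05 m and z of chunk2 in the frame of tray between 0 and 0.06 m)) and ((horizontal distance between chunk3 and smoker_tin below 0.068 m and height (world z) of chunk3 below 0.058 m) or (x of chunk3 in the frame of tray between -0.11 and 0.137 m and y of chunk3 in the frame of tray between -0.05 and 0.05 m and z of chunk3 in the frame of tray between 0 and 0.06 m)) and ((horizontal distance between chunk4 and smoker_tin below 0.068 m and height (world z) of chunk4 below 0.058 m) or (x of chunk4 in the frame of tray between -0.11 and 0.137 m and y of chunk4 in the frame of tray between -0.05 and 0.05 m and z of chunk4 in the frame of tray between 0 and 0.06 m)) and linear speed of each of chunk0, chunk1, chunk2, chunk3, chunk4, scoop below 0.03 m/s and angle between scoop's own z axis and vertical below 0.1 rad and height (world z) of scoop between -0.003 and 0.003 m); the robot touches nothing.
It fails at once if the gripper or arm touches a chunk (over 0.5 N) (contact force between any of the fingers, the arm and chunk0 above 0.5 N or contact force between any of the fingers, the arm and chunk1 above 0.5 N or contact force between any of the fingers, the arm and chunk2 above 0.5 N or contact force between any of the fingers, the arm and chunk3 above 0.5 N or contact force between any of the fingers, the arm and chunk4 above 0.5 N).
It fails at once if a bystander (canister, funnel, plate or lighter) is moved by more than 30 mm (distance of any of canister, funnel, plate, lighter from where it was at the start of the episode above 0.03 m).
It also fails if it takes over 72 s, if anything falls off the work surface, if the arm or the gripper's body presses on something with over 40 N, if the wrist force passes 120 N, or if a joint passes its speed limit or range.

## Working session

There is one attempt and no reset: what is moved stays moved. The work goes in short steps, Python scripts to look and compute and a shell command to move; the robot and the scene stay as the last step left them, time stands still between calls to the robot, and variables do not carry over. Pictures are saved under pics/ and viewed, about 8 in all and at most 12, crops included, and the job is handed in when it is done.

```bash
mkdir -p pics; python3 - <<'E'
from station import r, vision
import cv2,json,pickle
for n in ("top","scene"):
    c=vision.capture(n); pickle.dump(c,open(f"{n}.pkl","wb"))
    cv2.imwrite(f"pics/{n}0.png",cv2.resize(c["frame"][:,:,::-1],(768,576)))
    print(n,{k:(v if k!="frame" else 0) for k,v in c.items()})
s=r.sense();print(s["time_s"],s["tcp_pos"],s["ee_rot"],s["wrist_force"])
E
```

```text
top {'frame': 0, 'K': array([[349.97149074,   0.        , 248.21709337],
       [  0.        , 349.97149074, 194.54750972],
       [  0.        ,   0.        ,   1.        ]]), 'xyz': array([ 0.4380591 , -0.02904552,  1.22416749]), 'orientation': array([[ 0.0209123 ,  0.99223321, -0.1226211 ],
       [-0.99972251,  0.01942294, -0.01332898],
       [-0.01084379,  0.12286581,  0.99236405]])}
scene {'frame': 0, 'K': array([[445.2139654 ,   0.        , 249.42152166],
       [  0.        , 445.2139654 , 190.54792802],
       [  0.        ,   0.        ,   1.        ]]), 'xyz': array([ 1.33424471, -0.1139593 ,  1.09145177]), 'orientation': array([[ 0.16017257, -0.78330978,  0.60064178],
       [ 0.9870285 ,  0.13383645, -0.08867097],
       [-0.01093093,  0.60705321,  0.794586  ]])}
0.1 [0.17543269 0.59936928 0.24655898] [[ 9.59674775e-01 -2.81112291e-01 -4.54717645e-04]
 [-2.81112640e-01 -9.59672869e-01 -1.91514603e-03]
 [ 1.01990901e-04  1.96574421e-03 -9.99998063e-01]] [ 0.07851722  0.03432295 -0.28575915]
```

View pics/top0.png

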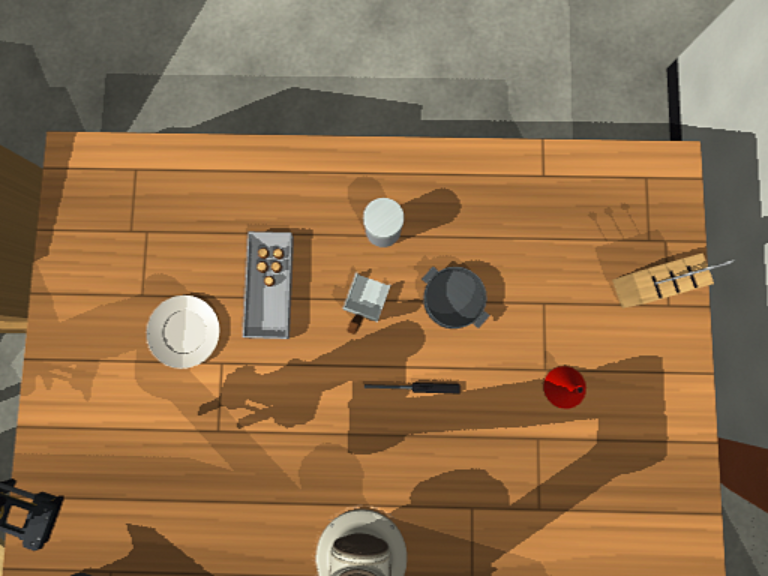

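View pics/scene0.png

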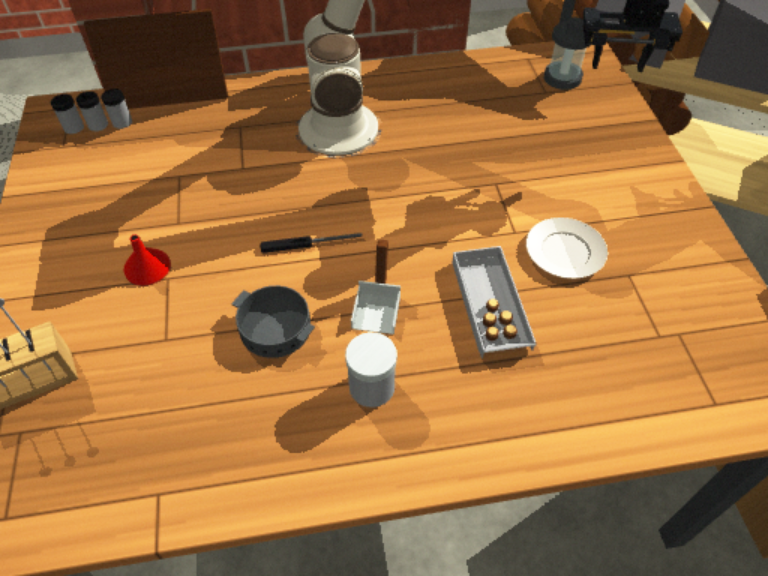

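The top view shows the tray at about (268,285) with chunks at its far (+x) end, the scoop pan at (367,297) with its handle at (355,323), the tin at (455,297) and the canister at (384,221). The scene view agrees.

```bash
cat > h.py <<'E'
import numpy as np, cv2, pickle
from station import r, vision
def ray(c,u,v):
    d=np.array([(u-c["K"][0,2])/c["K"][0,0],-(v-c["K"][1,2])/c["K"][1,1],-1.])
    return c["xyz"],c["orientation"]@d
def onz(c,u,v,z):
    o,d=ray(c,u,v); return o+d*(z-o[2])/d[2]
def proj(c,p):
    q=c["orientation"].T@(np.asarray(p)-c["xyz"]); return c["K"][0,2]+c["K"][0,0]*q[0]/-q[2], c["K"][1,2]+c["K"][1,1]*q[1]/q[2]
E
python3 - <<'E'
from h import *
T=pickle.load(open("top.pkl","rb"));S=pickle.load(open("scene.pkl","rb"))
f=lambda c,u,v,z: np.round(onz(c,u/1.5-.17,v/1.5-.17,z)*1000)
print("tray outer corners top z36",[f(T,*p,.036) for p in((247,233),(293,232),(290,339),(243,338))])
print("tin",f(T,455,297,.046), "can",f(T,383,218,.118),"plate",f(T,183,332,.018),"handletop",f(T,355,331,.12))
hsv=cv2.cvtColor(T["frame"],cv2.COLOR_RGB2HSV)
a=T["frame"][140:240,155:335]; b=S["frame"][150:250,230:365]
cv2.imwrite("pics/m.png",np.vstack([cv2.resize(T["frame"][145:235,155:285],(780,540),interpolation=cv2.INTER_CUBIC)])[:,:,::-1])
cv2.imwrite("pics/m2.png",cv2.resize(S["frame"][150:250,225:365],(784,560),interpolation=cv2.INTER_CUBIC)[:,:,::-1])
E
```

```text
tray outer corners top z36 [array([717., 281.,  36.]), array([722., 174.,  36.]), array([474., 171.,  36.]), array([474., 278.,  36.])]
tin [ 576. -199.   46.] can [736. -33. 118.] plate [486. 422.  18.] handletop [491.  21. 120.]
```

View pics/m.png

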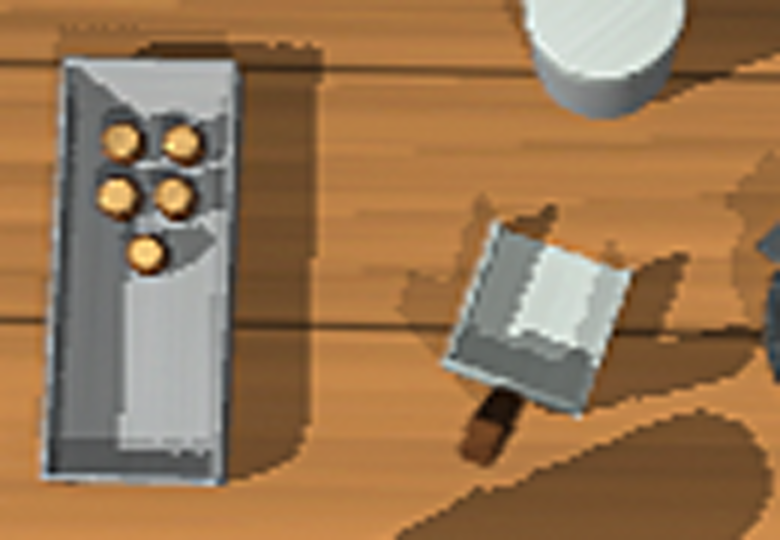

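View pics/m2.png

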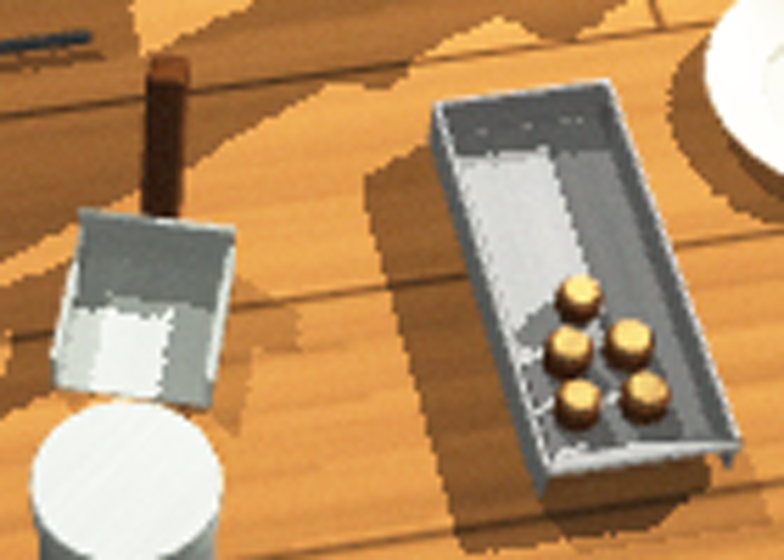

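```bash
python3 - <<'E'
from h import *
T=pickle.load(open("top.pkl","rb"));S=pickle.load(open("scene.pkl","rb"))
f=lambda x,y,z: np.round(onz(T,155+x/6-.42,145+y/6-.42,z)*1000)[:2]
print("chunks",[f(*p,.029) for p in((122,140),(183,140),(118,193),(175,193),(147,250))])
print("tray",[f(*p,.036) for p in((65,62),(238,62),(222,482),(44,478))])
bl,br,fl,fr=f(443,362,.04),f(580,413,.04),f(497,222,.028),f(630,270,.028)
print(bl,br,fl,fr)
a=(fl+fr)/2-(bl+br)/2; b=bl-br; print("yaw",np.degrees(np.arctan2(a[1],a[0])),np.degrees(np.arctan2(-b[0],b[1])),np.linalg.norm(a),np.linalg.norm(b))
print("centre",(bl+br+fl+fr)/4, "handle top", f(480,442,.12))
print("scene: handle top",onz(S,225+168/5.6-.42,150+70/5.6-.42,.121)*1000)
for p in ((578,290),(568,342),(629,336),(576,394),(644,388)): print(np.round(onz(S,225+p[0]/5.6-.42,150+p[1]/5.6-.42,.029)*1000))
E
```

```text
chunks [array([674., 244.]), array([675., 209.]), array([643., 245.]), array([644., 212.]), array([610., 227.])]
tray [array([718., 278.]), array([720., 177.]), array([477., 177.]), array([478., 278.])]
[548.  53.] [520. -25.] [630.  25.] [604. -52.]
yaw -18.331339931311668 -19.74683660542612 87.43712026365004 82.87339742040264
centre [5.755e+02 2.500e-01] handle top [498.  27.]
scene: handle top [501.19482533  25.5493958  121.        ]
[609. 225.  29.]
[641. 212.  29.]
[642. 244.  29.]
[673. 207.  29.]
[675. 242.  29.]
```

Consistent in both views: the scoop is at (575,0) with yaw -19°, so the grip point is (505,25,96). The tray is at (583,227), roughly aligned with x, and the tin is at (576,-199). Moving above the handle, tilting the tool 30° on the way.

```bash
python3 -m jog '{"delta_pos":[[16,-29,0],[16,-29,0],[16,-29,0],[16,-29,0],[16,-29,0],[16,-29,0],[16,-29,0],[16,-29,0],[16,-29,0],[16,-29,0]],"rot":[[0,0,-2.7],[0,0,0],[0,0,0],[0,0,0],[0,0,0],[0,0,0],[0,0,0],[0,0,0],[0,0,0],[0,0,0]],"grip":[100,100,100,100,100,100,100,100,100,100]}'
python3 -m jog '{"delta_pos":[[16,-29,0],[16,-29,0],[16,-29,0],[16,-29,0],[16,-29,0],[16,-29,0],[16,-29,0],[16,-29,0],[16,-29,0],[16,-29,0]],"rot":[[0,0,0],[0,0,0],[0,0,0],[-1.63,-4.73,0],[-1.63,-4.73,0],[-1.63,-4.73,0],[-1.63,-4.73,0],[-1.63,-4.73,0],[-1.63,-4.73,0],[0,0,0]],"grip":[100,100,100,100,100,100,100,100,100,100]}'
python3 -m jog '{"delta_pos":[[0,0,0],[0,0,0]],"rot":[[0,0,0],[0,0,0]],"grip":[100,100]}'
python3 - <<'E'
from h import *
print(r.sense()["joints"],r.sense()["ee_rot"])
c=vision.capture("wrist"); cv2.imwrite("pics/w1.png",c["frame"][:,:,::-1])
yaw=np.radians(-19);X=np.array([np.cos(yaw),np.sin(yaw),0]);o=np.array([.5755,0,0])
print("expected handle top, grip px",proj(c,o-.082*X+[0,0,.121]),proj(c,o-.075*X+[0,0,.096]))
E
```

```text
time_s: 0.93
tcp_pos: [0.3358, 0.3081, 0.2473]
ee_rot: [[0.946, -0.326, -0.0], [-0.326, -0.946, -0.0], [-0.0, 0.0, -1.0]]
wrist_force: [0.6, 0.4, -0.1]
gripper_width: 1.002
time_s: 1.77
tcp_pos: [0.4901, 0.022, 0.2453]
ee_rot: [[0.827, -0.323, 0.459], [-0.279, -0.946, -0.164], [0.488, 0.007, -0.873]]
wrist_force: [1.3, -0.5, -0.4]
gripper_width: 1.004
time_s: 1.93
tcp_pos: [0.4935, 0.0224, 0.2478]
ee_rot: [[0.824, -0.332, 0.46], [-0.289, -0.943, -0.162], [0.488, 0.001, -0.873]]
wrist_force: [-0.7, -0.1, 0.4]
gripper_width: 1.003
[ 28.13836675  -1.76836321 -48.95664447  45.67905727 -30.22925486
   4.89692285] [[ 8.23618803e-01 -3.31598739e-01  4.60102535e-01]
 [-2.89107750e-01 -9.43420229e-01 -1.62403756e-01]
 [ 4.87922920e-01  7.39578652e-04 -8.72886406e-01]]
expected handle top, grip px (np.float64(249.16458293967406), np.float64(259.7224870704645)) (np.float64(249.67698002141785), np.float64(252.70758598433704))
```

View pics/w1.png

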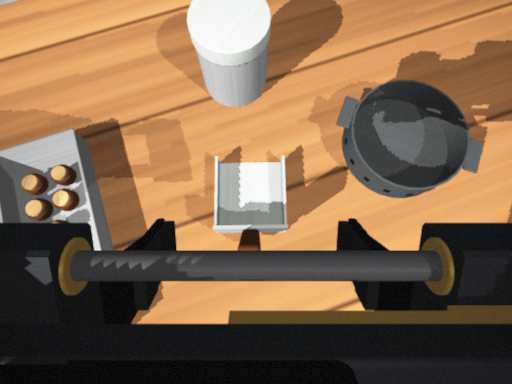

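The wrist view shows the handle at column 250, centred between the jaws (expected 249.5), with the pan behind it. Descending and gripping.

```bash
python3 -m jog '{"delta_pos":[[2,1,-20],[2,1,-20],[2,1,-20],[2,0,-20],[0,0,-20],[0,0,-20],[0,0,-15],[0,0,-11],[0,0,0],[0,0,0]],"rot":[[0,0,0],[0,0,0],[0,0,0],[0,0,0],[0,0,0],[0,0,0],[0,0,0],[0,0,0],[0,0,0],[0,0,0]],"grip":[100,100,100,100,100,100,100,100,100,100]}'
python3 -m jog '{"delta_pos":[[0,0,0],[0,0,0],[0,0,0],[0,0,0],[0,0,0],[0,0,0],[0,0,0],[0,0,0]],"rot":[[0,0,0],[0,0,0],[0,0,0],[0,0,0],[0,0,0],[0,0,0],[0,0,0],[0,0,0]],"grip":[0,0,0,0,0,0,0,0]}'
```

```text
time_s: 2.82
tcp_pos: [0.5102, 0.0284, 0.1458]
ee_rot: [[0.818, -0.328, 0.473], [-0.281, -0.945, -0.17], [0.503, 0.006, -0.864]]
wrist_force: [0.1, 0.2, 0.9]
gripper_width: 0.998
time_s: 3.48
tcp_pos: [0.5098, 0.0274, 0.1458]
ee_rot: [[0.816, -0.331, 0.473], [-0.284, -0.944, -0.17], [0.503, 0.005, -0.864]]
wrist_force: [0.3, -0.5, -0.0]
gripper_width: 0.479
```

```bash
python3 - <<'E'
from h import *
s=r.sense();print(s["joints"],s["gripper_width"])
E
python3 -m jog '{"delta_pos":[[0,0,-15],[0,0,0],[0,0,0]],"rot":[[0,0,0],[0,0,0],[0,0,0]],"grip":[100,100,100]}'
```

```text
[  0.20924578   8.07991153 -58.50825064 117.57852772 -11.19877284
 -44.97368566] 0.47948484402647507
time_s: 3.73
tcp_pos: [0.5109, 0.0305, 0.137]
ee_rot: [[0.821, -0.335, 0.462], [-0.285, -0.942, -0.175], [0.494, 0.012, -0.869]]
wrist_force: [-0.1, 0.8, 0.7]
gripper_width: 0.626
```

Joint 4 hit its limit because the tool tilt lies along the forearm. I'll back up and grip with a vertical tool instead.

```bash
python3 -m jog '{"delta_pos":[[0,0,20],[0,0,20],[0,0,20],[0,0,20],[0,0,10],[0,0,0],[0,0,0],[0,0,0],[0,0,0],[0,0,0]],"rot":[[0,0,0],[0,0,0],[1.63,4.73,0],[1.63,4.73,0],[1.63,4.73,0],[1.63,4.73,0],[1.63,4.73,0],[1.63,4.73,0],[0,0,0],[0,0,0]],"grip":[100,100,100,100,100,100,100,100,100,100]}'
python3 - <<'E'
from h import *
s=r.sense();print(s["joints"])
X=np.array([np.cos(np.radians(-19)),np.sin(np.radians(-19)),0])
R=np.array([[X[0],X[1],0],[X[1],-X[0],0],[0,0,-1]])
from scipy.spatial.transform import Rotation as Ro
print("rotvec needed",Ro.from_matrix(R@s["ee_rot"].T).as_rotvec(degrees=True),"dpos",np.array([504.6,24.7,102])-1000*np.array(s["tcp_pos"]))
E
```

```text
time_s: 4.57
tcp_pos: [0.5476, 0.0046, 0.2007]
ee_rot: [[0.872, -0.361, 0.332], [-0.318, -0.931, -0.177], [0.373, 0.049, -0.927]]
wrist_force: [0.0, 0.3, -0.2]
gripper_width: 0.995
[ 23.70034329   9.30188352 -39.15599356  33.8748597  -32.012643
  18.15665574]
rotvec needed [10.11439899 19.6507315   1.61492121] dpos [-42.96575988  20.05102169 -98.65386777]
```

```bash
python3 -m jog '{"delta_pos":[[-8,4,0],[-8,4,0],[-8,4,0],[-8,4,0],[-8,4,0],[0,0,0],[0,0,0]],"rot":[[2.5,4.9,0.4],[2.5,4.9,0.4],[2.5,4.9,0.4],[2.5,4.9,0.4],[0,0,0],[0,0,0],[0,0,0]],"grip":[100,100,100,100,100,100,100]}'
cat >> h.py <<'E'
from scipy.spatial.transform import Rotation as Ro
def need(pos,yaw,tilt):
    "tilt: tool z leans toward scoop front by tilt deg"
    X=np.array([np.cos(np.radians(yaw)),np.sin(np.radians(yaw)),0]);Y=np.array([-X[1],X[0],0]);R=np.column_stack([X,-Y,[0,0,-1]])
    R=Ro.from_rotvec(-np.radians(tilt)*Y).as_matrix()@R
    s=r.sense();print("joints",np.round(s["joints"],1),"rot",Ro.from_matrix(R@np.array(s["ee_rot"]).T).as_rotvec(degrees=True).round(2),"dpos",(np.array(pos)-1000*np.array(s["tcp_pos"])).round(1))
E
python3 -c "
from h import *
need([504.6,24.7,102],-19,0)"
```

```text
time_s: 5.15
tcp_pos: [0.5067, 0.0202, 0.1998]
ee_rot: [[0.944, -0.329, 0.012], [-0.329, -0.944, -0.016], [0.017, 0.011, -1.0]]
wrist_force: [0.4, -0.4, -0.6]
gripper_width: 1.0
joints [ 21.3  12.7 -20.9   1.4 -56.1  48.7] rot [0.94 0.71 0.21] dpos [ -2.1   4.5 -97.8]
```

```bash
python3 -m jog '{"delta_pos":[[-2,4.5,-14],[0,0,-14],[0,0,-14],[0,0,-14],[0,0,-14],[0,0,-14],[0,0,-10],[0,0,-4],[0,0,0],[0,0,0]],"rot":[[0.9,0.7,0.2],[0,0,0],[0,0,0],[0,0,0],[0,0,0],[0,0,0],[0,0,0],[0,0,0],[0,0,0],[0,0,0]],"grip":[100,100,100,100,100,100,100,100,100,100]}'
python3 -c "
from h import *
need([504.6,24.7,102],-19,0)
c=vision.capture('wrist'); cv2.imwrite('pics/w2.png',c['frame'][:,:,::-1])"
```

```text
time_s: 5.98
tcp_pos: [0.5061, 0.0263, 0.1025]
ee_rot: [[0.946, -0.325, 0.001], [-0.325, -0.946, 0.003], [-0.001, -0.003, -1.0]]
wrist_force: [-0.4, -0.7, 0.3]
gripper_width: 1.0
joints [ 21.3  19.9 -26.9  -0.2 -43.1  50. ] rot [-0.18  0.03 -0.05] dpos [-1.5 -1.6 -0.5]
```

View pics/w2.png

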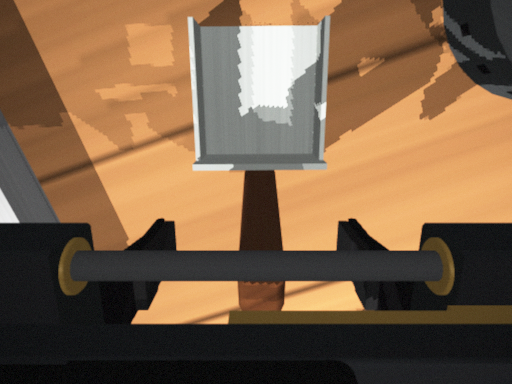

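The handle is centred between the pads (columns 240–285, jaw centre about 256). Closing.

```bash
python3 -m jog '{"delta_pos":[[0,0,0],[0,0,0],[0,0,0],[0,0,0],[0,0,0],[0,0,0],[0,0,0],[0,0,0],[0,0,0],[0,0,0]],"rot":[[0,0,0],[0,0,0],[0,0,0],[0,0,0],[0,0,0],[0,0,0],[0,0,0],[0,0,0],[0,0,0],[0,0,0]],"grip":[0,0,0,0,0,0,0,0,0,0]}'
python3 -m jog '{"delta_pos":[[0,0,0],[0,0,0],[0,0,0],[0,0,0],[0,0,10],[0,0,15],[0,0,15],[0,0,20],[0,0,0],[0,0,0]],"rot":[[0,0,0],[0,0,0],[0,0,0],[0,0,0],[0,0,0],[0,0,0],[0,0,0],[0,0,0],[0,0,0],[0,0,0]],"grip":[0,0,0,0,0,0,0,0,0,0]}'
python3 -c "
from h import *
need([504.6,24.7,162],-19,0)
c=vision.capture('wrist'); cv2.imwrite('pics/w3.png',c['frame'][:,:,::-1])
f=cv2.cvtColor(c['frame'],cv2.COLOR_RGB2HSV)
m=((f[:,:,1]<50)&(f[:,:,2]>90)).astype(np.uint8)
n,l,st,ce=cv2.connectedComponentsWithStats(m)
for i in range(1,n):
  if st[i,4]>600: print(st[i])"
```

```text
time_s: 6.87
tcp_pos: [0.5061, 0.0263, 0.1025]
ee_rot: [[0.946, -0.325, 0.0], [-0.325, -0.946, 0.004], [-0.001, -0.004, -1.0]]
wrist_force: [1.0, 0.3, 0.5]
gripper_width: 0.324
time_s: 7.7
tcp_pos: [0.5067, 0.0268, 0.1636]
ee_rot: [[0.946, -0.325, 0.003], [-0.325, -0.946, 0.005], [0.001, -0.006, -1.0]]
wrist_force: [-0.2, 0.2, -2.4]
gripper_width: 0.229
joints [ 21.3  15.3 -22.8  -0.3 -51.7  49.9] rot [-0.3   0.19 -0.02] dpos [-2.1 -2.1 -1.6]
[ 476    0   36   47 1122]
[  187    16   142   155 19533]
[    0    54   109   197 12340]
[ 410   57  102   45 1292]
```

The scoop is held (20 mm opening) and hasn't moved relative to the wrist camera. Carrying it over the empty tray half, turning to the tray's yaw.

```bash
python3 -m jog '{"delta_pos":[[-2,18,9],[-2,23,8],[-2,23,8],[-2,23,4],[-2,23,0],[-2,23,0],[-2,23,0],[0,23,0],[0,22,0],[0,0,0]],"rot":[[0,0,0],[0,0,4],[0,0,4],[0,0,4],[0,0,4],[0,0,3.5],[0,0,0],[0,0,0],[0,0,0],[0,0,0]],"grip":[0,0,0,0,0,0,0,0,0,0]}'
python3 -m jog '{"delta_pos":[[0,0,0],[0,0,0],[0,0,0],[0,0,0],[0,0,0],[0,0,0]],"rot":[[0,3,0],[0,4,0],[0,4,0],[0,4,0],[0,0,0],[0,0,0]],"grip":[0,0,0,0,0,0]}'
python3 -c "
from h import *
need([491.4,227.5,138],.5,-15)"
```

```text
time_s: 8.58
tcp_pos: [0.4919, 0.2303, 0.1899]
ee_rot: [[1.0, 0.012, -0.002], [0.012, -1.0, 0.003], [-0.002, -0.003, -1.0]]
wrist_force: [0.9, 0.1, -0.8]
gripper_width: 0.23
time_s: 9.08
tcp_pos: [0.4923, 0.2268, 0.1897]
ee_rot: [[0.965, 0.006, -0.261], [0.007, -1.0, 0.002], [-0.261, -0.004, -0.965]]
wrist_force: [-0.4, -0.6, -2.0]
gripper_width: 0.228
joints [ 36.8  23.6  -3.8  -9.4 -75.   57. ] rot [-0.24 -0.11  0.14] dpos [ -0.9   0.7 -51.7]
```

```bash
python3 -m jog '{"delta_pos":[[-1,0.5,-10],[0,0,-10],[0,0,-10],[0,0,-8],[0,0,-6],[0,0,0],[0,0,0]],"rot":[[0,0,0],[0,0,0],[0,0,0],[0,0,0],[0,0,0],[0,0,0],[0,0,0]],"grip":[0,0,0,0,0,0,0]}'
python3 -c "
from h import *
need([491.4,227.5,138],.5,-15)
a=vision.capture('top')['frame'][140:240,150:250]; b=vision.capture('scene')['frame'][130:250,270:370]
cv2.imwrite('pics/e1.png',np.hstack([cv2.resize(a,(400,500),interpolation=3)[:,:,::-1],cv2.resize(b,(400,500),interpolation=3)[:,:,::-1]]))"
```

```text
time_s: 9.67
tcp_pos: [0.491, 0.2278, 0.1471]
ee_rot: [[0.966, 0.008, -0.26], [0.009, -1.0, 0.003], [-0.26, -0.005, -0.966]]
wrist_force: [0.7, -0.1, -2.6]
gripper_width: 0.227
joints [ 36.9  25.9  -6.7  -9.7 -69.7  57.9] rot [-0.29 -0.08  0.03] dpos [ 0.4 -0.3 -9.1]
```

View pics/e1.png

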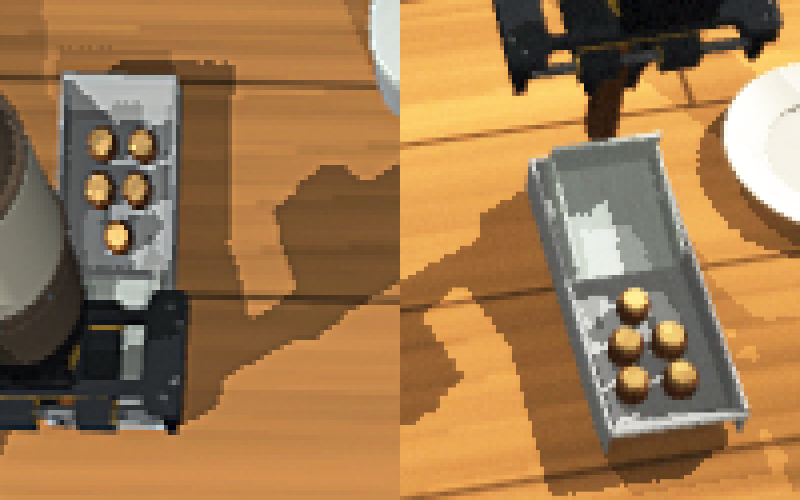

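The scoop sits inside the tray walls with its lip just short of the first chunk. Going down to the floor, then levelling while advancing.

```bash
python3 -m jog '{"delta_pos":[[0,0,-4],[0,0,-4],[0,0,0],[0,0,-6],[0,0,-6],[0,0,-6],[0,0,-6],[0,0,-5],[0,0,0],[0,0,0]],"rot":[[0,0,0],[0,0,0],[0,0,0],[0,-3,0],[0,-3,0],[0,-3,0],[0,-3,0],[0,-3,0],[0,0,0],[0,0,0]],"grip":[0,0,0,0,0,0,0,0,0,0]}'
python3 -c "
from h import *
need([491,227.5,108.5],.5,0)"
```

```text
time_s: 10.6
tcp_pos: [0.4903, 0.2276, 0.1105]
ee_rot: [[1.0, 0.01, -0.003], [0.01, -1.0, 0.003], [-0.003, -0.003, -1.0]]
wrist_force: [-0.3, 0.0, -2.6]
gripper_width: 0.226
joints [ 42.   22.1 -21.6  -0.3 -46.3  48.8] rot [-0.15 -0.16 -0.08] dpos [ 0.7 -0.1 -2. ]
```

```bash
python3 -m jog '{"delta_pos":[[0,0,-1],[0,0,-1],[0,0,0]],"rot":[[0,0,0],[0,0,0],[0,0,0]],"grip":[0,0,0]}'
python3 -m jog '{"delta_pos":[[5,0,0],[5,0,0],[5,0,0],[5,0,0],[5,0,0],[5,0,0],[5,0,0],[5,0,0],[0,0,0],[0,0,0]],"rot":[[0,0,0],[0,0,0],[0,0,0],[0,0,0],[0,0,0],[0,0,0],[0,0,0],[0,0,0],[0,0,0],[0,0,0]],"grip":[0,0,0,0,0,0,0,0,0,0]}'
python3 -c "
from h import *
need([491,227.5,108.5],.5,0)
a=vision.capture('top')['frame'][140:240,150:250]; b=vision.capture('scene')['frame'][130:250,270:370]
cv2.imwrite('pics/e2.png',np.hstack([cv2.resize(a,(400,500),interpolation=3)[:,:,::-1],cv2.resize(b,(400,500),interpolation=3)[:,:,::-1]]))"
```

```text
time_s: 10.85
tcp_pos: [0.4918, 0.2281, 0.1086]
ee_rot: [[1.0, 0.008, -0.001], [0.008, -1.0, 0.004], [-0.001, -0.004, -1.0]]
wrist_force: [0.4, 1.1, -1.6]
gripper_width: 0.227
time_s: 11.68
tcp_pos: [0.532, 0.228, 0.1085]
ee_rot: [[1.0, 0.009, 0.001], [0.009, -1.0, 0.004], [0.001, -0.004, -1.0]]
wrist_force: [0.9, -0.3, -1.5]
gripper_width: 0.23
joints [ 39.1  25.3 -16.5  -0.2 -48.1  51.5] rot [-0.23  0.03 -0.03] dpos [-41.   -0.5  -0. ]
```

View pics/e2.png

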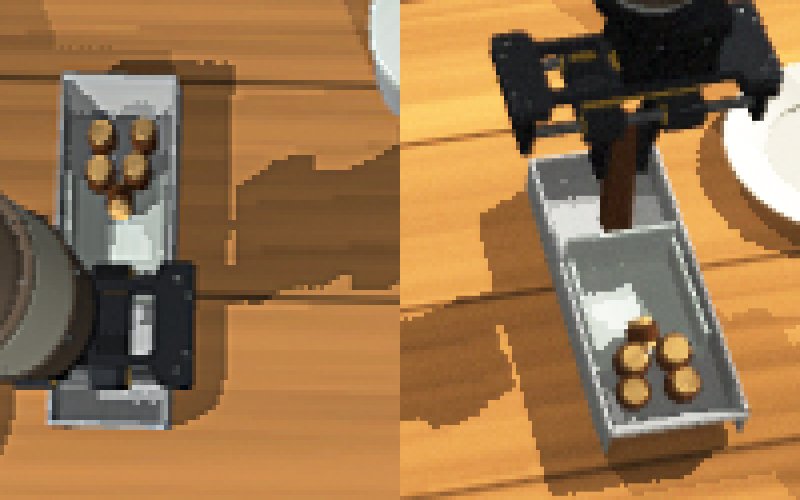

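The first chunk is tipping back onto the pan and the others are packed against the slope. Continuing.

```bash
python3 -m jog '{"delta_pos":[[5,0,0],[5,0,0],[5,0,0],[5,0,0],[5,0,0],[5,0,0],[5,0,0],[4,0,0],[0,0,0]],"rot":[[0,0,0],[0,0,0],[0,0,0],[0,0,0],[0,0,0],[0,0,0],[0,0,0],[0,0,0],[0,0,0]],"grip":[0,0,0,0,0,0,0,0,0]}'
python3 -c "
from h import *
need([572,227.5,108.5],.5,0)
a=vision.capture('top')['frame'][140:240,150:250]; b=vision.capture('scene')['frame'][130:250,270:370]
cv2.imwrite('pics/e3.png',np.hstack([cv2.resize(a,(400,500),interpolation=3)[:,:,::-1],cv2.resize(b,(400,500),interpolation=3)[:,:,::-1]]))"
```

```text
time_s: 12.53
tcp_pos: [0.571, 0.2278, 0.1084]
ee_rot: [[1.0, 0.009, 0.0], [0.009, -1.0, 0.004], [0.0, -0.004, -1.0]]
wrist_force: [-1.8, 0.8, 2.9]
gripper_width: 0.229
joints [ 36.7  28.3 -11.1  -0.2 -50.5  53.9] rot [-0.23  0.01 -0.01] dpos [ 1.  -0.3  0.1]
```

View pics/e3.png

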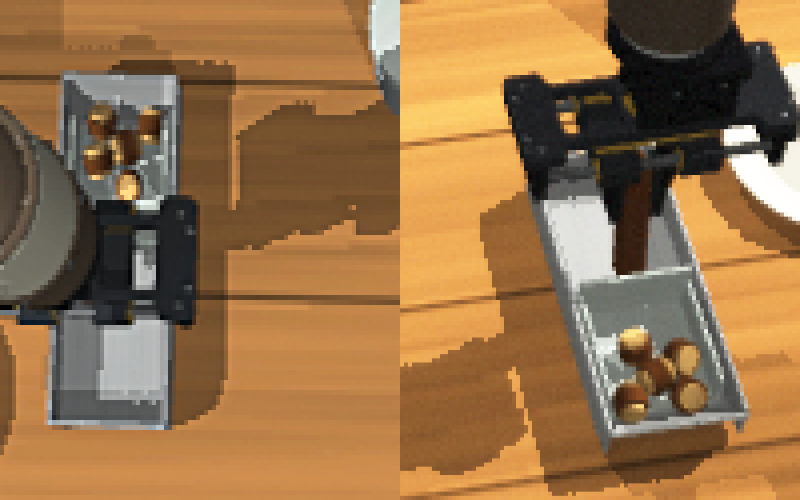

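Three chunks are well aboard, with two at the lip and slope. Next I'll tilt the scoop back, with the heel on the floor and the lip following the slope.

```bash
python3 -m jog '{"delta_pos":[[-1.5,0,-1.6],[-1.5,0,-1.6],[-1.5,0,-1.6],[-1.5,0,-1.8],[0.2,0,-2.4],[0.2,0,-2.4],[0.3,0,-2.4],[0.3,0,-2.3],[0,0,0]],"rot":[[0,-2.5,0],[0,-2.5,0],[0,-2.5,0],[0,-2.5,0],[0,-2.5,0],[0,-2.5,0],[0,-2.5,0],[0,-2.5,0],[0,0,0]],"grip":[0,0,0,0,0,0,0,0,0]}'
python3 -m jog '{"delta_pos":[[-1,0,3],[-1,0,5],[-1,0,7],[0,0,8],[0,0,8],[0,0,8],[0,0,8],[0,0,8],[0,0,8],[0,0,0]],"rot":[[0,-1,0],[0,-2,0],[0,-2,0],[0,0,0],[0,0,0],[0,0,0],[0,0,0],[0,0,0],[0,0,0],[0,0,0]],"grip":[0,0,0,0,0,0,0,0,0,0]}'
python3 -c "
from h import *
need([566,227.5,160],.5,25)
a=vision.capture('top')['frame'][120:240,150:250]; b=vision.capture('scene')['frame'][130:250,270:370]
cv2.imwrite('pics/e4.png',np.hstack([cv2.resize(a,(400,500),interpolation=3)[:,:,::-1],cv2.resize(b,(400,500),interpolation=3)[:,:,::-1]]))"
```

```text
time_s: 13.38
tcp_pos: [0.5664, 0.2242, 0.0933]
ee_rot: [[0.945, 0.01, 0.327], [0.012, -1.0, -0.004], [0.327, 0.008, -0.945]]
wrist_force: [-0.5, -1.1, -2.6]
gripper_width: 0.225
time_s: 14.22
tcp_pos: [0.5702, 0.2261, 0.1575]
ee_rot: [[0.919, 0.005, 0.395], [0.005, -1.0, -0.001], [0.395, 0.003, -0.919]]
wrist_force: [-0.1, 1.3, -2.8]
gripper_width: 0.226
joints [ 39.6  17.3 -37.7  42.3 -22.   12.9] rot [ 0.18 -1.71  0.24] dpos [-4.2  1.4  2.5]
```

View pics/e4.png

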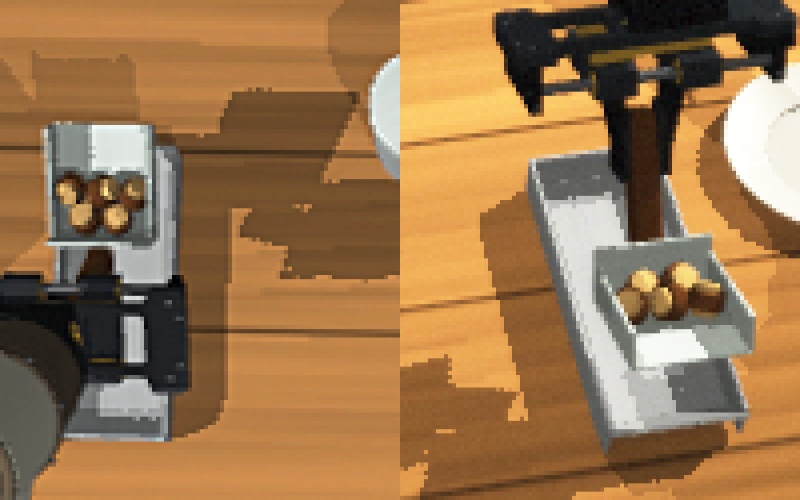

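All five chunks lie in the scoop, at the back of the pan. Next: reduce the tilt, retract and lift clear of the canister, then cross to the tin.

```bash
python3 -m jog '{"delta_pos":[[-3,0,6],[-6,0,9],[-9,0,10],[-9,0,10],[-9,0,10],[-9,0,10],[-9,0,8],[-9,-4,5],[-9,-8,3],[-8,-12,0]],"rot":[[0,1.5,0],[0,2.5,0],[0,2.5,0],[0,2.5,0],[0,2,0],[0,2,0],[0,2,0],[0,1,0],[0,0,0],[0,0,0]],"grip":[0,0,0,0,0,0,0,0,0,0]}'
python3 -c "
from h import *
need([450,-199,235],0,3)"
```

```text
time_s: 15.15
tcp_pos: [0.4887, 0.2005, 0.2265]
ee_rot: [[0.992, 0.007, 0.125], [0.007, -1.0, -0.004], [0.125, 0.004, -0.992]]
wrist_force: [-0.2, 0.1, -3.2]
gripper_width: 0.23
joints [ 42.6  10.6 -21.6   6.3 -52.8  44.2] rot [ 0.24  4.17 -0.39] dpos [ -38.7 -399.5    8.5]
```

```bash
python3 -m jog '{"delta_pos":[[0,-18,1],[0,-22,1],[0,-24,1],[0,-24,1],[0,-24,1],[0,-24,1],[0,-24,1],[0,-24,1],[0,-24,1],[0,-24,0]],"rot":[[0,0,0],[0,0,0],[0,0,0],[0,0,0],[0,0,0],[0,0,0],[0,0,0],[0,0,0],[0,0,0],[0,0,0]],"grip":[0,0,0,0,0,0,0,0,0,0]}'
python3 -m jog '{"delta_pos":[[-4,-24,0],[-4,-24,0],[-4,-24,0],[-4,-24,0],[-4,-22,0],[-5,-18,0],[-5,-14,0],[-5,-10,0],[-4,-7,0],[0,0,0]],"rot":[[0,0,0],[0,0,0],[0,0,0],[0,0,0],[0,0,0],[0,1,0],[0,1,0],[0,1,0],[0,1,0],[0,0,0]],"grip":[0,0,0,0,0,0,0,0,0,0]}'
python3 -c "
from h import *
need([450,-199,235],0,3)
c=vision.capture('top')
a=c['frame'][140:240,230:350]; b=vision.capture('scene')['frame'][130:250,120:264]
print('tin check',proj(c,[.576,-.199,.046]))
cv2.imwrite('pics/e5.png',np.hstack([cv2.resize(a,(400,333),interpolation=3)[:,:,::-1],cv2.resize(b,(400,333),interpolation=3)[:,:,::-1]]))"
```

```text
time_s: 15.98
tcp_pos: [0.4877, -0.033, 0.2349]
ee_rot: [[0.992, 0.006, 0.124], [0.007, -1.0, -0.004], [0.124, 0.005, -0.992]]
wrist_force: [0.8, 0.2, -2.1]
gripper_width: 0.231
time_s: 16.82
tcp_pos: [0.4492, -0.1992, 0.2351]
ee_rot: [[0.999, 0.005, 0.053], [0.005, -1.0, -0.004], [0.053, 0.004, -0.999]]
wrist_force: [-0.0, 0.5, -2.5]
gripper_width: 0.23
joints [ -5.    8.2 -20.7  -0.  -58.1  95.3] rot [ 0.25  0.06 -0.3 ] dpos [ 0.8  0.2 -0.1]
tin check (np.float64(303.0762972357955), np.float64(197.85500029315435))
```

View pics/e5.png

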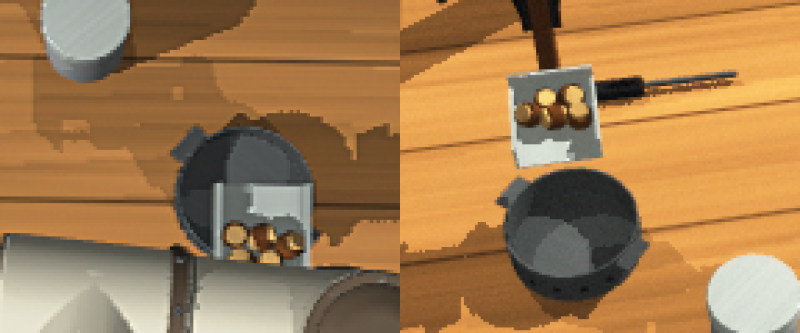

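The scoop is over the tin with all five chunks aboard, in line with the tin's centre once parallax is allowed for. Tipping about the lip.

```bash
python3 -m jog '{"delta_pos":[[3.7,0,-1.2],[3.7,0,-1.2],[3.7,0,-1.2],[3.7,0,-1.2],[11.3,0,1],[11.3,0,1],[11.3,0,1],[12.7,0,-0.3],[12.7,0,-0.3],[12.7,0,-0.3]],"rot":[[0,4.5,0],[0,4.5,0],[0,4.5,0],[0,4.5,0],[0,5,0],[0,5,0],[0,5,0],[0,5,0],[0,5,0],[0,5,0]],"grip":[0,0,0,0,0,0,0,0,0,0]}'
python3 -m jog '{"delta_pos":[[12.7,0,-2.5],[12.7,0,-2.5],[12.7,0,-2.5],[12,0,-3.7],[12,0,-3.7],[0,0,0],[0,0,0],[0,0,0],[0,0,0]],"rot":[[0,5,0],[0,5,0],[0,5,0],[0,5,0],[0,5,0],[0,0,0],[0,0,0],[0,0,0],[0,0,0]],"grip":[0,0,0,0,0,0,0,0,0]}'
cat > ch.py <<'E'
from h import *
import sys
for n in ("scene","top"):
    c=vision.capture(n); f=cv2.cvtColor(c["frame"],cv2.COLOR_RGB2HSV); u,v=map(int,proj(c,[.576,-.199,.03]))
    m=((f[:,:,1]>80)&(f[:,:,2]>60)).astype(np.uint8); k=np.zeros_like(m); cv2.circle(k,(u,v),20,1,-1)
    print(n,"woody px in tin",int((m*k).sum()))
    cv2.imwrite(f"pics/d_{n}_{sys.argv[1]}.png",c["frame"][:,:,::-1])
E
python3 ch.py 1; python3 -c "
from h import *
need([598,-199,217],0,-70)"
```

```text
time_s: 17.75
tcp_pos: [0.5387, -0.1974, 0.233]
ee_rot: [[0.709, 0.01, -0.705], [0.008, -1.0, -0.006], [-0.705, -0.002, -0.709]]
wrist_force: [0.8, -1.4, -1.8]
gripper_width: 0.227
time_s: 18.5
tcp_pos: [0.5992, -0.1982, 0.2209]
ee_rot: [[0.351, 0.007, -0.936], [0.006, -1.0, -0.005], [-0.936, -0.004, -0.351]]
wrist_force: [-0.4, -0.1, -0.7]
gripper_width: 0.228
scene woody px in tin 458
top woody px in tin 196
joints [  -2.5   57.2   35.3    3.8 -137.5   94.1] rot [-0.26  0.56 -0.38] dpos [-0.9 -0.6 -4.4]
```

```bash
python3 -m jog '{"delta_pos":[[0,0,12],[0,0,12],[0,0,12],[-8,0,5],[-8,0,5],[-8,0,0],[-8,0,0],[-8,0,0],[-8,0,0],[-8,0,0]],"rot":[[0,0,0],[0,0,0],[0,0,0],[0,-5,0],[0,-5,0],[0,-5,0],[0,-5,0],[0,-5,0],[0,-5,0],[0,-5,0]],"grip":[0,0,0,0,0,0,0,0,0,0]}'
python3 -m jog '{"delta_pos":[[-8,0,0],[-8,0,0],[-8,0,0],[-8,0,0],[-8,0,0],[0,0,0],[0,0,0],[0,0,0],[0,0,0]],"rot":[[0,-5,0],[0,-5,0],[0,-5,0],[0,-5,0],[0,-5,0],[0,-5,0],[0,-5,0],[0,0,0],[0,0,0]],"grip":[0,0,0,0,0,0,0,0,0]}'
python3 ch.py 2; python3 -c "
from h import *
need([501,0,162],0,0)
t,s=[cv2.imread(f'pics/d_{n}_2.png') for n in('top','scene')]
w=vision.capture('wrist')['frame'][:,:,::-1]
cv2.imwrite('pics/e6.png',np.vstack([np.hstack([cv2.resize(t[150:240,230:350],(400,300),interpolation=3),cv2.resize(s[120:240,120:280],(400,300),interpolation=3)]),np.hstack([cv2.resize(w,(400,300)),cv2.resize(s[130:250,220:380],(400,300),interpolation=3)])]))"
```

```text
time_s: 19.43
tcp_pos: [0.5426, -0.1986, 0.2666]
ee_rot: [[0.825, 0.008, -0.565], [0.007, -1.0, -0.005], [-0.565, 0.0, -0.825]]
wrist_force: [0.1, 0.1, -1.5]
gripper_width: 0.228
time_s: 20.18
tcp_pos: [0.5017, -0.1986, 0.2665]
ee_rot: [[1.0, 0.007, 0.004], [0.007, -1.0, -0.005], [0.004, 0.005, -1.0]]
wrist_force: [0.4, 0.6, -2.5]
gripper_width: 0.228
scene woody px in tin 224
top woody px in tin 20
joints [ -4.2  13.  -10.1   0.3 -66.8  94.5] rot [ 0.26  0.14 -0.42] dpos [  -2.2  198.4 -103. ]
```

View pics/e6.png

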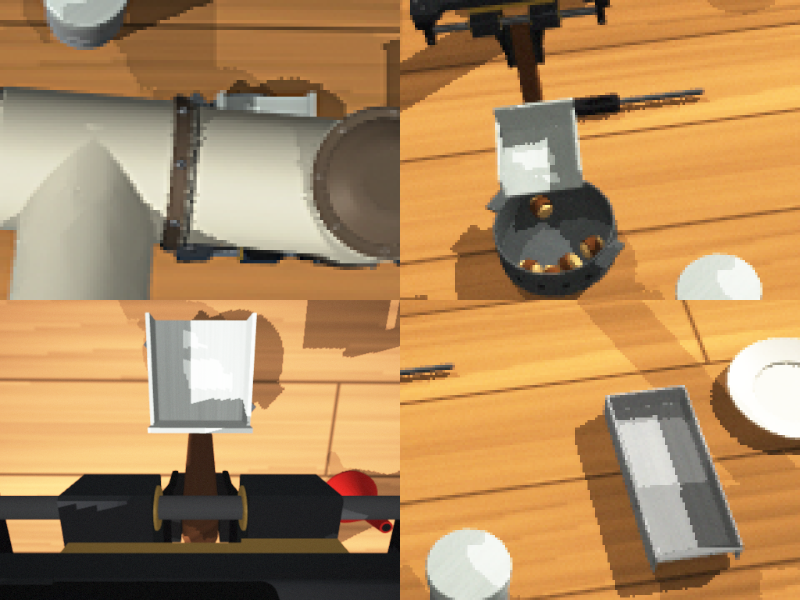

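The scoop and tray are empty. The tin shows at least four chunks, probably five. The pan fills the same wrist-image rows (16–170) as at grasping, so it hasn't slipped. Now placing the scoop on the bare planks near where it started.

```bash
python3 -m jog '{"delta_pos":[[0,22,0],[0,25,0],[0,25,0],[0,25,-10],[0,25,-15],[0,25,-20],[0,25,-20],[0,26,-20],[-2,0,-18],[0,0,0]],"rot":[[0,0,0],[0,0,0],[0,0,0],[0,0,0],[0,0,0],[0,0,0],[0,0,0],[0,0,0],[0,0,0],[0,0,0]],"grip":[0,0,0,0,0,0,0,0,0,0]}'
python3 -m jog '{"delta_pos":[[0,0,-15],[0,0,-15],[0,0,-15],[0,0,-7],[0,0,-2],[0,0,-2],[0,0,0],[0,0,0]],"rot":[[0.2,0.1,0],[0,0,0],[0,0,0],[0,0,0],[0,0,0],[0,0,0],[0,0,0],[0,0,0]],"grip":[0,0,0,0,0,0,0,0]}'
python3 -c "
from h import *
need([501,0,102.5],0,0)"
```

```text
time_s: 21.17
tcp_pos: [0.4988, 0.0006, 0.157]
ee_rot: [[1.0, 0.009, -0.007], [0.009, -1.0, -0.007], [-0.007, 0.007, -1.0]]
wrist_force: [-0.7, -0.2, -1.7]
gripper_width: 0.23
time_s: 21.83
tcp_pos: [0.5017, -0.0003, 0.106]
ee_rot: [[1.0, 0.007, 0.003], [0.007, -1.0, -0.0], [0.003, 0.0, -1.0]]
wrist_force: [-0.1, -0.4, -0.7]
gripper_width: 0.228
joints [ 18.6  19.1 -27.6   0.1 -43.1  71.7] rot [ 0.03  0.17 -0.4 ] dpos [-0.7  0.3 -3.5]
```

```bash
python3 -m jog '{"delta_pos":[[0,0,-1],[0,0,-1],[0,0,-1],[0,0,0],[0,0,0],[0,0,0]],"rot":[[0,0,0],[0,0,0],[0,0,0],[0,0,0],[0,0,0],[0,0,0]],"grip":[0,0,0,0,0,0]}'
```

```text
time_s: 22.33
tcp_pos: [0.5011, -0.0003, 0.1023]
ee_rot: [[1.0, 0.007, 0.002], [0.007, -1.0, -0.001], [0.002, 0.001, -1.0]]
wrist_force: [0.1, -0.4, -0.6]
gripper_width: 0.228
```

```bash
python3 -m jog '{"delta_pos":[[0,0,-1],[0,0,0],[0,0,0]],"rot":[[0,0,0],[0,0,0],[0,0,0]],"grip":[0,0,0]}'
python3 -m jog '{"delta_pos":[[0,0,0],[0,0,0],[0,0,0],[0,0,0],[0,0,0],[0,0,0],[0,0,0],[0,0,0],[0,0,0],[0,0,0]],"rot":[[0,0,0],[0,0,0],[0,0,0],[0,0,0],[0,0,0],[0,0,0],[0,0,0],[0,0,0],[0,0,0],[0,0,0]],"grip":[40,50,60,70,80,90,100,100,100,100]}'
python3 -m jog '{"delta_pos":[[0,0,10],[0,0,15],[0,0,20],[0,0,20],[0,0,20],[0,0,20],[0,0,20],[0,0,0],[0,0,0],[0,0,0]],"rot":[[0,0,0],[0,0,0],[0,0,0],[0,0,0],[0,0,0],[0,0,0],[0,0,0],[0,0,0],[0,0,0],[0,0,0]],"grip":[100,100,100,100,100,100,100,100,100,100]}'
python3 ch.py 3
python3 - <<'E'
from h import *
# chunks in the tin: contour blobs; pan bounding in wrist and scene
t=cv2.imread("pics/d_top_3.png");s=cv2.imread("pics/d_scene_3.png")
for n,im in(("top",t),("scene",s)):
    c=vision.capture(n); u,v=map(int,proj(c,[.576,-.199,.03])); f=cv2.cvtColor(im,cv2.COLOR_BGR2HSV)
    m=((f[:,:,1]>90)&(f[:,:,2]>60)).astype(np.uint8)
    k=np.zeros_like(m); cv2.circle(k,(u,v),19,1,-1)
    nn,l,st,ce=cv2.connectedComponentsWithStats(m*k)
    print(n,"tin",[(round(float(onz(c,*ce[i],.015)[0])*1000),round(float(onz(c,*ce[i],.015)[1])*1000),int(st[i,4])) for i in range(1,nn) if st[i,4]>4])
    cen=proj(c,[.575,0,.02]); g=((f[:,:,1]<60)&(f[:,:,2]>90)).astype(np.uint8)
    nn,l,st,ce=cv2.connectedComponentsWithStats(g)
    print("pan",[(ce[i].round(1),st[i]) for i in range(1,nn) if st[i,4]>100 and np.hypot(*(ce[i]-cen))<20],"expected",np.round(cen,1))
E
```

```text
time_s: 22.58
tcp_pos: [0.5011, -0.0004, 0.1023]
ee_rot: [[1.0, 0.008, 0.002], [0.008, -1.0, -0.001], [0.002, 0.001, -1.0]]
wrist_force: [-2.2, 0.5, 6.2]
gripper_width: 0.227
time_s: 23.42
tcp_pos: [0.501, -0.0003, 0.1012]
ee_rot: [[1.0, 0.007, 0.002], [0.007, -1.0, -0.001], [0.002, 0.001, -1.0]]
wrist_force: [0.9, -0.4, 0.5]
gripper_width: 0.906
time_s: 24.25
tcp_pos: [0.5004, -0.0004, 0.2255]
ee_rot: [[1.0, 0.007, 0.0], [0.007, -1.0, -0.001], [0.0, 0.001, -1.0]]
wrist_force: [-0.8, 0.3, -0.0]
gripper_width: 1.004
scene woody px in tin 219
top woody px in tin 166
top tin [(636, -204, 15), (618, -193, 46), (615, -235, 33), (594, -161, 29), (528, -215, 33)]
pan [] expected [244.4 197.9]
scene tin [(527, -216, 58), (593, -164, 53), (613, -204, 90)]
pan [] expected [250.3 204.2]
```

```bash
python3 -m jog '{"delta_pos":[[-8,0,12],[-8,0,12],[-8,0,12],[-8,0,12],[-8,0,12],[0,0,0],[0,0,0]],"rot":[[0,0,0],[0,0,0],[0,0,0],[0,0,0],[0,0,0],[0,0,0],[0,0,0]],"grip":[100,100,100,100,100,100,100]}'
python3 - <<'E'
from h import *
o=np.array([.5753,0,0])
for n in("wrist","scene"):
    c=vision.capture(n); f=cv2.cvtColor(c["frame"],cv2.COLOR_RGB2HSV)
    g=((f[:,:,1]<70)&(f[:,:,2]>70)).astype(np.uint8)
    nn,l,st,ce=cv2.connectedComponentsWithStats(g); p=proj(c,o+[.0,0,.0016]); i=l[int(p[1]),int(p[0])]
    pts=np.array([proj(c,o+q) for q in([.045,.042,0],[.045,-.042,0],[.045,.042,.028],[.045,-.042,.028],[-.045,.042,.04],[-.045,-.042,.04],[-.045,.042,.0],[-.045,-.042,0])])
    print(n,"blob",i,st[i],"expected box",np.r_[pts.min(0),pts.max(0)-pts.min(0)].round(1))
    if n=="wrist":
        k=((f[:,:,1]>70)&(f[:,:,2]<110)).astype(np.uint8); print("handle exp top/bottom px",proj(c,o+[-.082,0,.121]),proj(c,o+[-.056,0,.024]))
E
```

```text
time_s: 25.03
tcp_pos: [0.461, -0.0002, 0.2861]
ee_rot: [[1.0, 0.007, 0.002], [0.007, -1.0, -0.0], [0.002, 0.0, -1.0]]
wrist_force: [0.6, -0.2, -0.6]
gripper_width: 1.001
wrist blob 13 [ 219   18   77   85 5971] expected box [218.8  17.1  76.   84.8]
handle exp top/bottom px (np.float64(255.99374881911436), np.float64(143.18618841161071)) (np.float64(256.13831147643623), np.float64(111.05690169633344))
scene blob 78 [ 230  187   37   84 2321] expected box [233.9 186.4  33.2  36.1]
```

The wrist view matches an upright scoop flat on the planks to within a pixel. The scene blob is too tall because it merges with the canister. Handing in.

```bash
python3 -c "
from station import finish_job
print(finish_job())"
```

```text
the job is handed in; nothing more can be done
None
```

I scooped all five chunks out of the tray in one pass and tipped them into the smoker tin. I then stood the empty scoop on the bare planks at about (0.575, 0.0), let go and backed the arm away. The job was handed in at about 25 s of robot time.

**What the last checks showed**
- **Scoop:** in the wrist view the pan's outline agreed within about 1 px with where an upright scoop flat on the planks should appear. The wrist force had risen to 6 N, showing contact with the planks, before I let go.
- **Tray:** empty in the last picture I viewed, taken just after tipping.
- **Tin:** four clear wood-coloured patches in the top camera, and a smaller fifth by the wall. In the scene camera they merged into three patches, so five chunks is very likely but not counted chunk by chunk.

**What failed or disagreed**
- **First grasp:** with the tool tilted 30° the arm ran into a joint limit, so I backed off and gripped with the tool upright.
- **Scene check of the scoop:** this was inconclusive, because the pan merged with the canister behind it.
- **Bystanders:** I did not measure them again at the end. No move came close to one and no contact showed in the forces.

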